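# Index the inspection turntable to its next locking hole

### The job

The inspection turntable on the desk is locked by a spring plunger with a stirrup handle. Pull the plunger out by its handle, swing the top anticlockwise (seen from above) to the next hole, which is hidden under the top and must be felt for, and let the plunger snap fully home there. Do not force it, keep the pot standing on the top, do not disturb the things around, and leave the handle free.

Things in the scene. Friction and masses are not known exactly. Their poses are not given: they have to be found in the camera images.
- index_base: Fixed foot of a small turntable on the desk: grey disc, 160 mm diameter, with a pillar. Origin: centre of its underside, on the vertical turning axis. Its -x axis is the direction, from the turning axis, of the first locking hole. A steel index ring (radius 60 mm) with the holes stands on it, hidden under the top.
- top_centre (a point): Centre of the upper face of the turning top, on the turning axis, 67 mm above the desk. The top is a round aluminium plate (144 mm diameter, rubber mat, skirt down to 36 mm above the desk) with one short arm (upper face 65 mm high) that carries the plunger's barrel; the barrel ends 101 mm from the axis.
- turntable_top (a joint): Angle of the top in rad: 0 in the first hole, where it starts (2.5 degrees of play either way), growing anticlockwise from above. The next hole lies between 0.68 and 0.98; it is on an adjustable segment under the top and measured nowhere, so it must be felt for. Stops at -0.4 and 1.35. The top stays where it is left (friction 0.12 N m).
- plunger (a joint): Outward, level travel of the spring plunger in m: 0 home in a hole, 0.011 with its tip on the ring's rim, 0.016 end stop. Above 0.0115 the top turns freely. The spring pulls inward (5 N at 0, 8 N at the stop). When the tip slides along the rim onto a hole (17 mm wide, pin 12 mm, round nose) it snaps in and blocks the top, provided nothing holds the handle out.
- handle_eye (a point): Centre of the opening of the plunger's stirrup handle: rigid level oblong loop of 9 mm round steel bar, 45 mm above the desk (underside 40 mm, free below). Opening 56 mm along the pull x 40 mm wide: closed fingertips can stand in it. 136 mm from the axis when home; moves out with the plunger and round with the top. Pull direction: from the axis through this point. Side bars can be pushed to turn the top.
- end_bar (a point): Middle of the handle's outer end bar (bar 9 mm thick, on its centre line), 32.5 mm farther out than the centre of the opening: hook it from inside or pinch it from above. The side bars' centre lines are 24.5 mm to either side of the opening's centre; the whole loop measures 74 x 58 mm.
- cream_pot: Round cream pot, 63 mm diameter, 34 mm high, standing loose on the turning top near its centre. Origin: centre of its underside, z up.
- tape_roll: Bystander: roll of brown tape lying flat, 96 mm diameter, 48 mm high. Origin: centre of its underside.
- mug: Bystander: white dotted mug, 82 mm diameter, 117 mm over the handle, 91 mm high. Origin: centre of its underside.
- calc_remote: Bystander: grey remote control lying flat, 179 x 47 x 19 mm. Origin: centre of its underside.
Mind the look-alikes: they are no part of the job. What is shaped like the cream_pot but turquoise is not meant.

How it is judged:
On the way, in this order (a step that is already met when the one before it is completed fails the run):
1. the plunger is pulled clear of the first hole (value of joint plunger above 0.0095 m and value of joint turntable_top below 0.3 rad), for 0.1 s.
2. the top is turned away from the first hole with the plunger still out (value of joint plunger above 0.008 m and value of joint turntable_top above 0.4 rad), for 0.1 s.
At the end, for the whole second after the job is handed in: The plunger is home (within 2 mm) in the next hole anticlockwise (top at 0.62 to 1.04 rad), the top at rest, the pot standing upright on it within 40 mm of its centre, and the turntable touched by nothing of the robot (value of joint plunger below 0.002 m and value of joint turntable_top between 0.62 and 1.04 rad and not (velocity of joint turntable_top above 0.05 rad/s or velocity of joint turntable_top below -0.05 rad/s) and horizontal distance between cream_pot and top_centre below 0.04 m and angle between cream_pot's own z axis and vertical below 0.1 rad and contact force between each of the arm, the fingers and index_base below 0.1 N and linear speed of cream_pot below 0.02 m/s).
It fails at once if the turntable or its handle is forced (more than 40 N) (contact force between any of the fingers, the arm and index_base above 40 N).
It fails at once if the pot slides to the edge, falls over or falls off (horizontal distance between cream_pot and top_centre above 0.045 m or angle between cream_pot's own z axis and vertical above 0.5 rad).
It fails at once if the tape roll is knocked away (distance of tape_roll from where it was at the start of the episode above 0.03 m).
It fails at once if the mug is knocked away (distance of mug from where it was at the start of the episode above 0.03 m).
It fails at once if the remote control is knocked away (distance of calc_remote from where it was at the start of the episode above 0.03 m).
It also fails if it takes over 45 s, if anything falls off the work surface, if the arm or the gripper's body presses on something with over 40 N, if the wrist force passes 120 N, or if a joint passes its speed limit or range.

### The arm

A 7-joint arm with a two-finger parallel gripper is mounted at the origin on a cart in front of the work surface, level with it; the furniture and walls round the work are solid. World frame = base frame: x ahead of the robot, y to its left, z up, the work surface at z = 0. Lengths are in m, angles in rad, forces in N, time in s.
With the tool pointing down it reaches from about 0.425 to 0.875 m from the base axis. Payload 9.9 kg.
Tool frame: the origin (TCP) lies at the very end of the fingers, on their centre line; the grasp point (between the pads) lies 19 mm behind it; z points along the fingers, y is the line along which they close (so a half turn about z gives the same grasp; the last joint's range is limited). The gripper opens to 85 mm and grips with 20 to 120 N. Pads are 22 mm wide; open, the fingers measure 114 mm over their backs; the gripper's body (76 mm by 85 mm) begins 54 mm behind the grasp point. The pads swing forward as they close: fully open they stand 13 mm farther back than shut.
Start: joints at [1.26, 0.576, 0.025, 1.437, -0.015, 1.129, -0.057], TCP at [0.152, -0.658, 0.231] pointing down, gripper open.
Joint ranges: [-2.76, 2.76], [-0.34, 2.15], [-1.52, 1.57], [0.19, 2.46], [-1.09, 4.23], [0.17, 1.99], [-2.82, 2.82]. Speed limits (rad/s): [2.22, 2.22, 3.01, 3.01, 3.14, 3.14, 3.14].

### API

Orientations are given as a unit quaternion [w, x, y, z].
In Python, from plant import get_obs, read_camera, camera_model, finish_job gives the robot as it stands.
- The arm moves only by the tool arm_command, never from a script. Its argument "increments" is a list of rows, each an object with "gripper": the opening, from 0 (shut) to 1 (fully open); "dp": the shift along the world's x, y, z in units of 30 mm (1.0 is 30 mm), a list of three; "spin": the turn about the world's z in rad. A call has 1 to 10 rows; each row shifts and turns the commanded pose from where the row before left it; what a row does not reach is not made up. A row lasts 1/12 s, in which the tool goes at most 41.7 mm and 7.16 degrees, less where a joint would pass 70% of its speed; a pose out of reach is approached as far as the arm can. A call is refused whole if a number of a shift passes 1 or a number of a turn 0.125, either way. A call with a gripper value outside its range is refused whole. The fingers move at their own pace and stop on an object; "grip_force" is the grip in N (left out, the last holds). Time passes only in rows, so rows that do not move let the fingers close. It gives the time, the measured TCP pose, the force, the opening and the grip force at its end, in the units of the state.
- get_obs(): the state, without advancing time (a new reading comes with each control period).
- read_camera(name): name is "scene" or "top" or "wrist"; returns (picture, depth): 384x512x3 uint8, blue, green, red; 384x512 float32, m along the optical axis (not along the pixel's ray), 0 where there is no reading.
- camera_model(name): a dict with "K" (3x3 intrinsics, pixels), "distortion" ([k1, k2, p1, p2, k3] as OpenCV has them; the pictures are not rectified), "R" (3x3) and "t" (3): a world point X has camera coordinates R X + t. Camera axes: x right, y down, z forward; pixel columns grow to the right and rows downward; lengths in m; the calibration is good to about 2 mm. A picture is of the moment at which its call begins: read the wrist's pose just before it. camera_model takes no time and is no camera call; for the wrist camera it gives the pose at the moment of the call.
- finish_job(): hands the job in; it is judged then, once.
The state is a dict: "t": time; "joint_pos": joint angles; "qvel": joint speeds; "effort": joint torques, N m; "tool_pos": TCP position; "ee_rot": TCP orientation; "wrist_force": force on the tool from outside, world axes, zero at the start; "ft_torque": the same for the moment, N m; "opening": finger opening in m; "gripper_force": force on a finger pad.
Only numpy, scipy, OpenCV 4.12 (cv2) and the standard library are available. Lean on these libraries where they do the work, as an engineer would, in place of code of your own. Each camera call takes 0.05 s, during which the arm holds its last target. There are 200 camera calls.

## Working session

There is one attempt and no reset: what is moved stays moved. The work goes in short steps, Python scripts to look and compute and a tool call to move; the robot and the scene stay as the last step left them, time stands still between calls to the robot, and variables do not carry over. Pictures are saved under pics/ and viewed, at most 10 in all, crops included, and the job is handed in when it is done.

Besides the shell and the picture viewer there is one more tool, called after "Request:" as name(argument=value, ...) on one line, values as JSON. arm_command: Moves the arm, as the interface text tells. Its arguments: {"type":"object","properties":{"increments":{"type":"array"},"grip_force":{"type":"number"}},"required":["increments"]}

```bash
mkdir -p pics; python3 - <<'E'
from plant import *
import cv2,numpy as np
o=get_obs();print({k:np.round(v,3) for k,v in o.items()})
for n in("top","scene"):
    p,d=read_camera(n);cv2.imwrite(f"pics/{n}0.png",p);np.save(f"{n}0.npy",d)
    m=camera_model(n);print(n,{k:np.round(np.array(v),3).tolist() for k,v in m.items()})
E
```

```text
{'t': np.float64(0.0), 'joint_pos': array([ 1.26 ,  0.577,  0.025,  1.438, -0.015,  1.129, -0.057]), 'qvel': array([ 0.   ,  0.001,  0.003, -0.   ,  0.001, -0.002,  0.001]), 'effort': array([ 2.0000e-03, -7.6575e+01,  2.2510e+00, -2.8597e+01,  1.5000e-02,
        1.2000e-02,  0.0000e+00]), 'tool_pos': array([ 0.152, -0.657,  0.23 ]), 'ee_rot': array([-0.001,  0.994,  0.113, -0.   ]), 'wrist_force': array([-0.001,  0.221, -0.072]), 'ft_torque': array([ 0.012, -0.025, -0.024]), 'gripper_force': np.float64(0.0), 'opening': np.float64(0.085)}
top {'K': [[497.275, 0.0, 252.651], [0.0, 497.275, 188.232], [0.0, 0.0, 1.0]], 'distortion': [-0.165, 0.0, 0.0, 0.0, 0.0], 'R': [[0.017, -1.0, -0.014], [-0.998, -0.016, -0.054], [0.054, 0.015, -0.998]], 't': [-0.078, 0.622, 1.664]}
scene {'K': [[385.67, 0.0, 261.873], [0.0, 385.67, 190.588], [0.0, 0.0, 1.0]], 'distortion': [-0.07, 0.0, 0.0, 0.0, 0.0], 'R': [[-0.814, -0.58, -0.024], [-0.245, 0.381, -0.892], [0.526, -0.72, -0.452]], 't': [0.478, 0.244, 0.616]}
```

View pics/top0.png

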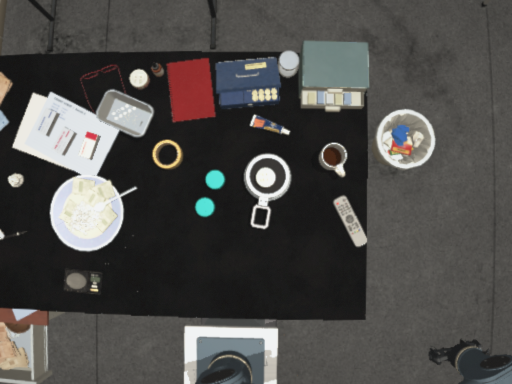

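View pics/scene0.png

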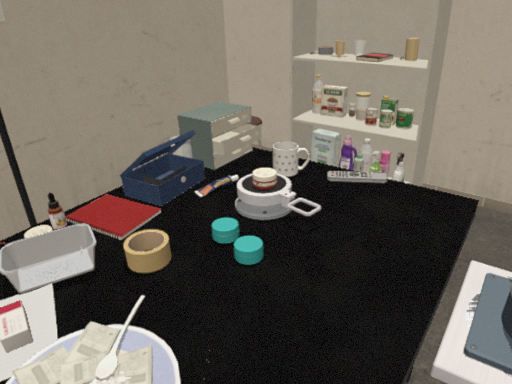

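The top view shows the turntable with the cream pot at about (267,177). Its stirrup handle is at about (261,215), pointing toward the robot, with nothing inside the swing area to the right. The remote is at (350,220) and the mug at (333,157). The turquoise pots at (215,180) and (205,207) are the look-alikes.

```bash
cat > h.py <<'E'
from plant import *
import cv2,numpy as np
def rays(m,uv):
    n=cv2.undistortPoints(np.asarray(uv,float).reshape(-1,1,2),np.array(m["K"]),np.array(m["distortion"])).reshape(-1,2)
    R=np.array(m["R"]);t=np.array(m["t"])
    return -R.T@t,np.c_[n,np.ones(len(n))]@R
def onplane(m,uv,z):
    c,d=rays(m,uv);return c+d*((z-c[2])/d[:,2])[:,None]
def cloud(m,d,box):
    u0,v0,u1,v1=box;v,u=np.mgrid[v0:v1,u0:u1];uv=np.c_[u.ravel(),v.ravel()]
    c,r=rays(m,uv);return uv,c+r*d[v0:v1,u0:u1].ravel()[:,None]
E
python3 - <<'E'
from h import *
m=camera_model("top");p=cv2.imread("pics/top0.png");g=p.min(2)
uv,X=cloud(m,np.load("top0.npy"),(225,140,310,245))
z=X[:,2];w=g[uv[:,1],uv[:,0]]>110
print(np.histogram(z,np.arange(-.02,.14,.01)))
mask=np.zeros(g.shape,np.uint8);mask[140:245,225:310]=(g[140:245,225:310]>110)*255
cs,h=cv2.findContours(mask,cv2.RETR_CCOMP,cv2.CHAIN_APPROX_NONE)
for c,hh in zip(cs,h[0]):
    a=cv2.contourArea(c)
    if a>60:
        M=cv2.moments(c);q=(M["m10"]/M["m00"],M["m01"]/M["m00"]);
        print(a,hh[3],np.round(q,1),cv2.minAreaRect(c),[onplane(m,[q],zz).round(4) for zz in(.045,.067,.101)])
E
```

```text
(array([  63, 3667, 3252,  168,    9,    3,  114,  131,  968,  213,    5,
        119,  175,    4,    0]), array([-0.02, -0.01,  0.  ,  0.01,  0.02,  0.03,  0.04,  0.05,  0.06,
        0.07,  0.08,  0.09,  0.1 ,  0.11,  0.12,  0.13]))
296.5 -1 [265.4 176.8] ((265.25, 176.75), (19.798988342285156, 19.091880798339844), 45.0) [array([[ 0.6606, -0.1103,  0.045 ]]), array([[ 0.6589, -0.1101,  0.067 ]]), array([[ 0.6563, -0.1097,  0.101 ]])]
2067.0 -1 [265.9 184.2] ((267.0, 191.0), (74.0, 46.0), 90.0) [array([[ 0.6359, -0.1121,  0.045 ]]), array([[ 0.6345, -0.1119,  0.067 ]]), array([[ 0.6324, -0.1115,  0.101 ]])]
212.5 1 [260.3 216.2] ((260.2972717285156, 216.21620178222656), (13.480716705322266, 18.083887100219727), 9.462321281433105) [array([[ 0.5297, -0.0955,  0.045 ]]), array([[ 0.5297, -0.0955,  0.067 ]]), array([[ 0.5298, -0.0954,  0.101 ]])]
1004.5 1 [267.3 175.4] ((267.2500305175781, 175.25001525878906), (36.06244659423828, 35.35533905029297), 45.0) [array([[ 0.6654, -0.1164,  0.045 ]]), array([[ 0.6636, -0.1161,  0.067 ]]), array([[ 0.6609, -0.1156,  0.101 ]])]
```

Request:
arm_command(increments=[{"gripper": 0, "dp": [0.525, 0.78, 0], "spin": -0.016}, {"gripper": 0, "dp": [0.525, 0.78, 0], "spin": -0.016}, {"gripper": 0, "dp": [0.525, 0.78, 0], "spin": -0.016}, {"gripper": 0, "dp": [0.525, 0.78, 0], "spin": -0.016}, {"gripper": 0, "dp": [0.525, 0.78, 0], "spin": -0.016}, {"gripper": 0, "dp": [0.525, 0.78, 0], "spin": -0.016}, {"gripper": 0, "dp": [0.525, 0.78, 0], "spin": -0.016}, {"gripper": 0, "dp": [0.525, 0.78, 0], "spin": -0.016}], grip_force=40)

```text
t: 0.77
tool_pos: [0.2783, -0.4691, 0.2311]
ee_rot: [-0.0, 0.999, 0.049, -0.0]
wrist_force: [1.5, -0.2, -0.1]
opening: -0.0001
gripper_force: 0.0
```

Request:
arm_command(increments=[{"gripper": 0, "dp": [0.525, 0.78, 0], "spin": -0.016}, {"gripper": 0, "dp": [0.525, 0.78, 0], "spin": -0.016}, {"gripper": 0, "dp": [0.525, 0.78, 0], "spin": -0.016}, {"gripper": 0, "dp": [0.525, 0.78, 0], "spin": -0.016}, {"gripper": 0, "dp": [0.525, 0.78, 0], "spin": -0.016}, {"gripper": 0, "dp": [0.525, 0.78, 0], "spin": -0.016}, {"gripper": 0, "dp": [0.525, 0.78, 0], "spin": -0.016}, {"gripper": 0, "dp": [0.525, 0.78, 0], "spin": -0.016}])

```text
t: 1.43
tool_pos: [0.4042, -0.282, 0.2311]
ee_rot: [-0.0, 1.0, -0.015, -0.0]
wrist_force: [0.9, 0.1, -0.5]
opening: 0.0001
gripper_force: 0.0
```

Request:
arm_command(increments=[{"gripper": 0, "dp": [0.525, 0.78, 0], "spin": -0.016}, {"gripper": 0, "dp": [0.525, 0.78, 0], "spin": -0.016}, {"gripper": 0, "dp": [0.525, 0.78, 0], "spin": -0.016}, {"gripper": 0, "dp": [0.525, 0.78, 0], "spin": -0.016}, {"gripper": 0, "dp": [0.525, 0.78, 0], "spin": -0.016}, {"gripper": 0, "dp": [0.525, 0.78, 0], "spin": -0.016}, {"gripper": 0, "dp": [0.525, 0.78, 0], "spin": -0.016}, {"gripper": 0, "dp": [0.525, 0.78, 0], "spin": -0.016}, {"gripper": 0, "dp": [0, 0, 0], "spin": 0}, {"gripper": 0, "dp": [0, 0, 0], "spin": 0}])

```text
t: 2.27
tool_pos: [0.5302, -0.0944, 0.2308]
ee_rot: [-0.0, 0.997, -0.077, -0.0]
wrist_force: [0.1, -1.5, -1.0]
opening: -0.0001
gripper_force: 0.0
```

```bash
python3 - <<'E'
from h import *
m=camera_model("wrist");p,d=read_camera("wrist");cv2.imwrite("pics/w1.png",p);np.save("w1.npy",d)
import pickle;pickle.dump(m,open("w1.pkl","wb"))
o=get_obs();print({k:np.round(v,3) for k,v in o.items()},m)
E
```

```text
{'t': np.float64(2.317), 'joint_pos': array([ 0.12 ,  0.373, -0.04 ,  1.799,  0.018,  0.971, -1.654]), 'qvel': array([ 0.026, -0.008,  0.02 ,  0.011,  0.004,  0.001,  0.003]), 'effort': array([ -1.992, -57.815,  -0.415, -26.62 ,  -0.195,  -0.084,  -0.131]), 'tool_pos': array([ 0.53 , -0.096,  0.231]), 'ee_rot': array([ 0.   ,  0.997, -0.078, -0.001]), 'wrist_force': array([ 0.008, -0.132,  0.748]), 'ft_torque': array([-0.043,  0.029,  0.024]), 'gripper_force': np.float64(0.0), 'opening': np.float64(0.0)} {'K': array([[344.92302945,   0.        , 253.38042022],
       [  0.        , 344.92302945, 183.33222897],
       [  0.        ,   0.        ,   1.        ]]), 'distortion': array([-0.0724916,  0.       ,  0.       ,  0.       ,  0.       ]), 'R': array([[-1.53204856e-01, -9.88194444e-01,  1.15125729e-04],
       [-9.53460726e-01,  1.47850524e-01,  2.62779121e-01],
       [-2.59693889e-01,  4.01492695e-02, -9.64856010e-01]]), 't': array([-0.01257636,  0.48636873,  0.52008295])}
```

View pics/w1.png

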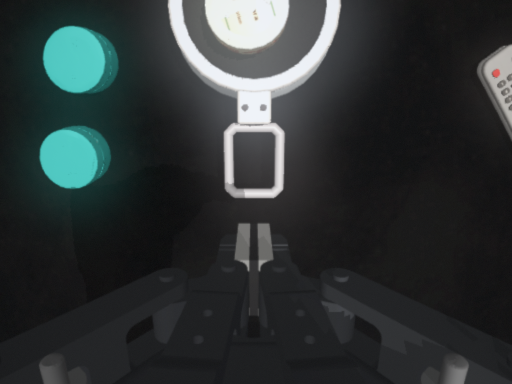

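The wrist view shows the loop at about (254,160), with its opening spanning roughly (233–275, 132–190). The closed fingertips at about (254,228) are only about 15 mm across. I'll refine the eye position from this picture.

```bash
python3 - <<'E'
from h import *
import pickle
m=pickle.load(open("w1.pkl","rb"));p=cv2.imread("pics/w1.png");g=p.min(2)
roi=np.zeros(g.shape,np.uint8);roi[115:205,215:295]=(g[115:205,215:295]>110)*255
cs,h=cv2.findContours(roi,cv2.RETR_CCOMP,cv2.CHAIN_APPROX_NONE)
for c,hh in zip(cs,h[0]):
    if cv2.contourArea(c)>300:
        X=onplane(m,c.reshape(-1,2),.045)[:,:2].astype(np.float32);r=cv2.minAreaRect(X*1000);M=cv2.moments(X*1000)
        print(hh[3],r)
        x0,y0,w,hh2=cv2.boundingRect(c);print(x0,y0,w,hh2)
E
```

```text
-1 ((534.1828002929688, -95.90583801269531), (58.332794189453125, 80.78327941894531), 81.18408966064453)
224 115 61 83
0 ((530.8944091796875, -95.17583465576172), (41.73595428466797, 57.91859436035156), 82.0956039428711)
232 131 44 59
```

Request:
arm_command(increments=[{"gripper": 0, "dp": [0.03, 0.03, -0.8], "spin": 0}, {"gripper": 0, "dp": [0, 0, -0.8], "spin": 0}, {"gripper": 0, "dp": [0, 0, -0.8], "spin": 0}, {"gripper": 0, "dp": [0, 0, -0.8], "spin": 0}, {"gripper": 0, "dp": [0, 0, -0.6], "spin": 0}, {"gripper": 0, "dp": [0, 0, -0.5], "spin": 0}, {"gripper": 0, "dp": [0, 0, 0], "spin": 0}, {"gripper": 0, "dp": [0, 0, 0], "spin": 0}])

```text
t: 2.98
tool_pos: [0.5297, -0.0964, 0.102]
ee_rot: [0.0, 0.997, -0.079, -0.001]
wrist_force: [-0.4, -1.1, 0.9]
opening: 0.0
gripper_force: 0.0
```

```bash
python3 - <<'E'
from h import *
m=camera_model("wrist");p,d=read_camera("wrist");cv2.imwrite("pics/w2.png",p)
E
```

```text
(no output)
```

View pics/w2.png

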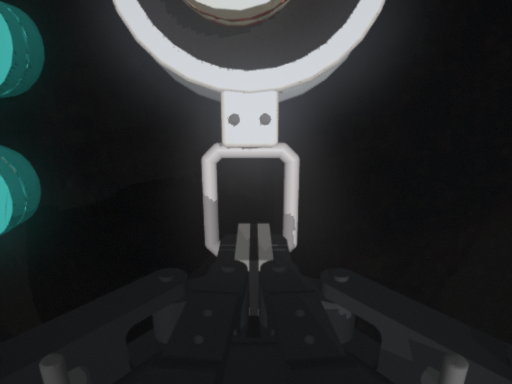

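The fingertips at (254,228) line up with the loop, whose sides are at 202–298 and whose centre is at about 250. I'll shift about 1.5 mm in +y and continue down.

Request:
arm_command(increments=[{"gripper": 0, "dp": [0.03, 0.05, -0.4], "spin": 0}, {"gripper": 0, "dp": [0, 0, -0.4], "spin": 0}, {"gripper": 0, "dp": [0, 0, -0.4], "spin": 0}, {"gripper": 0, "dp": [0, 0, -0.4], "spin": 0}, {"gripper": 0, "dp": [0, 0, -0.4], "spin": 0}, {"gripper": 0, "dp": [0, 0, -0.4], "spin": 0}, {"gripper": 0, "dp": [0, 0, 0], "spin": 0}, {"gripper": 0, "dp": [0, 0, 0], "spin": 0}])

```text
t: 3.7
tool_pos: [0.5319, -0.0941, 0.0311]
ee_rot: [0.0, 0.997, -0.079, 0.0]
wrist_force: [-0.8, 0.3, 0.9]
opening: 0.0002
gripper_force: 0.0
```

Request:
arm_command(increments=[{"gripper": 0, "dp": [-0.115, 0.018, 0], "spin": 0}, {"gripper": 0, "dp": [-0.115, 0.018, 0], "spin": 0}, {"gripper": 0, "dp": [-0.115, 0.018, 0], "spin": 0}, {"gripper": 0, "dp": [-0.115, 0.018, 0], "spin": 0}, {"gripper": 0, "dp": [0, 0, 0], "spin": 0}, {"gripper": 0, "dp": [0, 0, 0], "spin": 0}])

```text
t: 4.2
tool_pos: [0.5176, -0.0915, 0.0306]
ee_rot: [-0.0, 0.997, -0.079, 0.0]
wrist_force: [0.4, -0.1, 0.3]
opening: 0.0
gripper_force: 0.0
```

Request:
arm_command(increments=[{"gripper": 0, "dp": [-0.066, 0.01, 0], "spin": 0}, {"gripper": 0, "dp": [-0.066, 0.01, 0], "spin": 0}, {"gripper": 0, "dp": [-0.066, 0.01, 0], "spin": 0}, {"gripper": 0, "dp": [0, 0, 0], "spin": 0}, {"gripper": 0, "dp": [0, 0, 0], "spin": 0}])

```text
t: 4.62
tool_pos: [0.5131, -0.0908, 0.0305]
ee_rot: [0.0, 0.997, -0.079, 0.001]
wrist_force: [4.3, -0.9, -3.4]
opening: -0.0
gripper_force: 2.5
```

Request:
arm_command(increments=[{"gripper": 0, "dp": [-0.066, 0.01, 0], "spin": 0}, {"gripper": 0, "dp": [-0.066, 0.01, 0], "spin": 0}, {"gripper": 0, "dp": [-0.066, 0.01, 0], "spin": 0}, {"gripper": 0, "dp": [-0.066, 0.01, 0], "spin": 0}, {"gripper": 0, "dp": [-0.066, 0.01, 0], "spin": 0}, {"gripper": 0, "dp": [0, 0, 0], "spin": 0}, {"gripper": 0, "dp": [0, 0, 0], "spin": 0}])

```text
t: 5.2
tool_pos: [0.5039, -0.0894, 0.0305]
ee_rot: [0.0, 0.997, -0.079, 0.002]
wrist_force: [7.5, -1.6, -3.7]
opening: 0.0003
gripper_force: 3.4
```

Request:
arm_command(increments=[{"gripper": 0, "dp": [-0.033, 0.005, 0], "spin": 0}, {"gripper": 0, "dp": [-0.033, 0.005, 0], "spin": 0}, {"gripper": 0, "dp": [-0.033, 0.005, 0], "spin": 0}, {"gripper": 0, "dp": [-0.033, 0.005, 0], "spin": 0}, {"gripper": 0, "dp": [0, 0, 0], "spin": 0}, {"gripper": 0, "dp": [0, 0, 0], "spin": 0}])

```text
t: 5.7
tool_pos: [0.5003, -0.0888, 0.0306]
ee_rot: [0.0, 0.997, -0.079, 0.002]
wrist_force: [7.5, -2.1, -4.6]
opening: -0.0
gripper_force: 3.8
```

```bash
cat > arc.py <<'E'
import numpy as np,sys
C=np.array([.6654,-.1155])
def arc(p,dth,n,dr=0):
    r=np.array(p)-C;R=np.hypot(*r);a=np.arctan2(r[1],r[0]);k=np.arange(n+1)
    q=np.c_[np.cos(a+k*dth),np.sin(a+k*dth)]*(R+k*dr)[:,None]
    print("R",R,"ang",(a%(2*np.pi))-np.pi+.155)
    for x in np.diff(q,axis=0)/.03: print(np.round(x,3).tolist())
if __name__=="__main__": a=[float(v) for v in sys.argv[1:]];arc(a[:2],a[2],int(a[3]),a[4] if len(a)>4 else 0)
E
python3 arc.py .4996 -.0887 .035 18
```

```text
R 0.16795201695722503 ang -0.005254433016405963
[-0.028, -0.194]
[-0.021, -0.195]
[-0.014, -0.195]
[-0.007, -0.196]
[-0.001, -0.196]
[0.006, -0.196]
[0.013, -0.195]
[0.02, -0.195]
[0.027, -0.194]
[0.034, -0.193]
[0.04, -0.192]
[0.047, -0.19]
[0.054, -0.188]
[0.06, -0.186]
[0.067, -0.184]
[0.073, -0.182]
[0.079, -0.179]
[0.086, -0.176]
```

Request:
arm_command(increments=[{"gripper": 0, "dp": [-0.05, -0.19, 0], "spin": 0.035}, {"gripper": 0, "dp": [-0.021, -0.195, 0], "spin": 0.035}, {"gripper": 0, "dp": [-0.014, -0.195, 0], "spin": 0.035}, {"gripper": 0, "dp": [-0.007, -0.196, 0], "spin": 0.035}, {"gripper": 0, "dp": [0, 0, 0], "spin": 0}, {"gripper": 0, "dp": [0, 0, 0], "spin": 0}])

```text
t: 6.2
tool_pos: [0.4976, -0.1123, 0.0305]
ee_rot: [0.0, 1.0, -0.009, 0.002]
wrist_force: [7.4, -0.0, -5.6]
opening: 0.0002
gripper_force: 3.8
```

Request:
arm_command(increments=[{"gripper": 0, "dp": [-0.001, -0.196, 0], "spin": 0.035}, {"gripper": 0, "dp": [0.006, -0.196, 0], "spin": 0.035}, {"gripper": 0, "dp": [0.013, -0.195, 0], "spin": 0.035}, {"gripper": 0, "dp": [0, 0, 0], "spin": 0}])

```text
t: 6.53
tool_pos: [0.4982, -0.1304, 0.0305]
ee_rot: [0.0, 0.999, 0.045, 0.002]
wrist_force: [7.5, -0.3, -5.2]
opening: 0.0
gripper_force: 3.8
```

```bash
python3 - <<'E'
from h import *
p,d=read_camera("top");cv2.imwrite("pics/t2.png",cv2.resize(p[130:250,190:370],None,fx=4,fy=4))
E
```

```text
(no output)
```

View pics/t2.png

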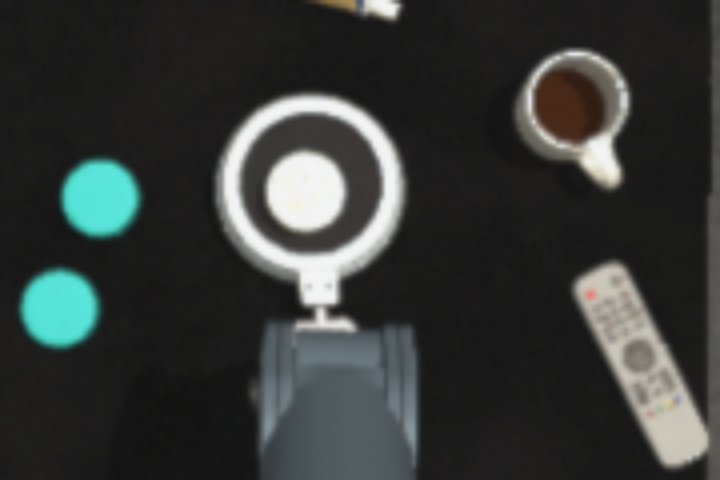

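The top is turning with the plunger out: its arm is now at about (319,287) against the centre at (311,188). I'll continue.

Request:
arm_command(increments=[{"gripper": 0, "dp": [0.02, -0.195, 0], "spin": 0.035}, {"gripper": 0, "dp": [0.027, -0.194, 0], "spin": 0.035}, {"gripper": 0, "dp": [0.034, -0.193, 0], "spin": 0.035}, {"gripper": 0, "dp": [0.04, -0.192, 0], "spin": 0.035}, {"gripper": 0, "dp": [0, 0, 0], "spin": 0}])

```text
t: 7.0
tool_pos: [0.5019, -0.1533, 0.0305]
ee_rot: [0.0, 0.993, 0.115, 0.002]
wrist_force: [7.3, 1.2, -4.3]
opening: 0.0002
gripper_force: 3.8
```

Request:
arm_command(increments=[{"gripper": 0, "dp": [0.047, -0.19, 0], "spin": 0.035}, {"gripper": 0, "dp": [0.054, -0.188, 0], "spin": 0.035}, {"gripper": 0, "dp": [0.06, -0.186, 0], "spin": 0.035}, {"gripper": 0, "dp": [0.067, -0.184, 0], "spin": 0.035}, {"gripper": 0, "dp": [0, 0, 0], "spin": 0}, {"gripper": 0, "dp": [0, 0, 0], "spin": 0}])

```text
t: 7.5
tool_pos: [0.5086, -0.1746, 0.0305]
ee_rot: [-0.0, 0.983, 0.183, 0.002]
wrist_force: [7.9, 2.0, -3.5]
opening: -0.0005
gripper_force: 3.8
```

```bash
python3 - <<'E'
from h import *
m=camera_model("wrist");p,d=read_camera("wrist");cv2.imwrite("pics/w3.png",p)
import pickle;pickle.dump(m,open("w3.pkl","wb"))
E
```

```text
(no output)
```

View pics/w3.png

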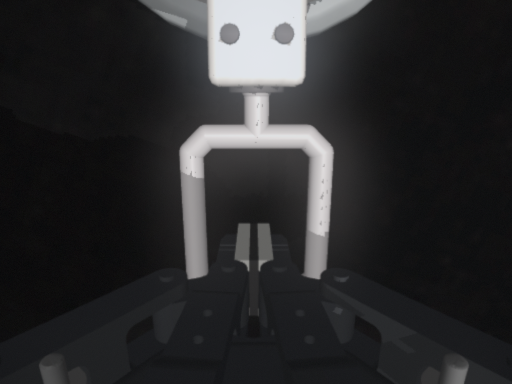

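The fingertips at (254,230) stand centred in the loop (sides at 193 and 318), and the plunger stem is out. The top is at about 0.5 rad. I'll ease inward so the tip comes to rest on the rim.

Request:
arm_command(increments=[{"gripper": 0, "dp": [0.05, 0.02, 0], "spin": 0}, {"gripper": 0, "dp": [0.05, 0.02, 0], "spin": 0}, {"gripper": 0, "dp": [0.109, 0.041, 0], "spin": 0}, {"gripper": 0, "dp": [0.109, 0.041, 0], "spin": 0}, {"gripper": 0, "dp": [0.109, 0.041, 0], "spin": 0}, {"gripper": 0, "dp": [0.109, 0.041, 0], "spin": 0}, {"gripper": 0, "dp": [0.109, 0.041, 0], "spin": 0}, {"gripper": 0, "dp": [0.05, 0.02, 0], "spin": 0}, {"gripper": 0, "dp": [0, 0, 0], "spin": 0}, {"gripper": 0, "dp": [0, 0, 0], "spin": 0}])

```text
t: 8.38
tool_pos: [0.527, -0.1671, 0.0302]
ee_rot: [-0.0, 0.983, 0.183, -0.0]
wrist_force: [-0.8, 0.6, -0.6]
opening: 0.0002
gripper_force: 0.0
```

```bash
python3 - <<'E'
from h import *
from arc import arc,C
o=get_obs();print(o["tool_pos"],o["wrist_force"],o["t"])
arc(o["tool_pos"][:2],.012,48)
E
```

```text
[ 0.52697055 -0.16710881  0.0302319 ] [-0.82201922  0.62804326 -0.63758285] 8.3833
R 0.14773686944508974 ang 0.5118551471261503
[0.021, -0.055]
[0.022, -0.055]
[0.022, -0.055]
[0.023, -0.054]
[0.024, -0.054]
[0.024, -0.054]
[0.025, -0.054]
[0.026, -0.053]
[0.026, -0.053]
[0.027, -0.053]
[0.027, -0.052]
[0.028, -0.052]
[0.029, -0.052]
[0.029, -0.051]
[0.03, -0.051]
[0.031, -0.051]
[0.031, -0.05]
[0.032, -0.05]
[0.032, -0.049]
[0.033, -0.049]
[0.034, -0.049]
[0.034, -0.048]
[0.035, -0.048]
[0.035, -0.047]
[0.036, -0.047]
[0.036, -0.047]
[0.037, -0.046]
[0.037, -0.046]
[0.038, -0.045]
[0.039, -0.045]
[0.039, -0.044]
[0.04, -0.044]
[0.04, -0.043]
[0.041, -0.043]
[0.041, -0.042]
[0.042, -0.042]
[0.042, -0.041]
[0.043, -0.041]
[0.043, -0.04]
[0.044, -0.04]
[0.044, -0.039]
[0.045, -0.039]
[0.045, -0.038]
[0.046, -0.038]
[0.046, -0.037]
[0.046, -0.037]
[0.047, -0.036]
[0.047, -0.035]
```

Request:
arm_command(increments=[{"gripper": 0, "dp": [0.021, -0.055, 0], "spin": 0.012}, {"gripper": 0, "dp": [0.022, -0.055, 0], "spin": 0.012}, {"gripper": 0, "dp": [0.022, -0.055, 0], "spin": 0.012}, {"gripper": 0, "dp": [0.023, -0.054, 0], "spin": 0.012}, {"gripper": 0, "dp": [0.024, -0.054, 0], "spin": 0.012}, {"gripper": 0, "dp": [0.024, -0.054, 0], "spin": 0.012}, {"gripper": 0, "dp": [0.025, -0.054, 0], "spin": 0.012}, {"gripper": 0, "dp": [0.026, -0.053, 0], "spin": 0.012}, {"gripper": 0, "dp": [0.026, -0.053, 0], "spin": 0.012}, {"gripper": 0, "dp": [0, 0, 0], "spin": 0}])

```text
t: 9.22
tool_pos: [0.5337, -0.1824, 0.0303]
ee_rot: [0.0, 0.972, 0.236, 0.0]
wrist_force: [-0.3, -0.2, -0.3]
opening: -0.0001
gripper_force: 0.2
```

Request:
arm_command(increments=[{"gripper": 0, "dp": [0.027, -0.053, 0], "spin": 0.012}, {"gripper": 0, "dp": [0.027, -0.052, 0], "spin": 0.012}, {"gripper": 0, "dp": [0.028, -0.052, 0], "spin": 0.012}, {"gripper": 0, "dp": [0, 0, 0], "spin": 0}])

```text
t: 9.55
tool_pos: [0.5363, -0.187, 0.0303]
ee_rot: [0.0, 0.967, 0.253, 0.0]
wrist_force: [0.0, -0.8, 0.8]
opening: 0.0005
gripper_force: 0.2
```

Request:
arm_command(increments=[{"gripper": 0, "dp": [0.029, -0.052, 0], "spin": 0.012}, {"gripper": 0, "dp": [0.029, -0.051, 0], "spin": 0.012}, {"gripper": 0, "dp": [0.03, -0.051, 0], "spin": 0.012}, {"gripper": 0, "dp": [0, 0, 0], "spin": 0}])

```text
t: 9.88
tool_pos: [0.539, -0.1916, 0.0303]
ee_rot: [0.0, 0.963, 0.271, 0.0]
wrist_force: [0.7, -0.6, -1.1]
opening: 0.0002
gripper_force: 0.1
```

```bash
python3 - <<'E'
from h import *
o=get_obs();print(o["tool_pos"],o["wrist_force"],o["ft_torque"],o["t"])
p,d=read_camera("wrist");cv2.imwrite("pics/w4.png",p)
E
```

```text
[ 0.53896491 -0.19162224  0.03031535] [ 0.70501375 -0.58836213 -1.14157829] [0.05694899 0.03368516 0.02128086] 9.8833
```

View pics/w4.png

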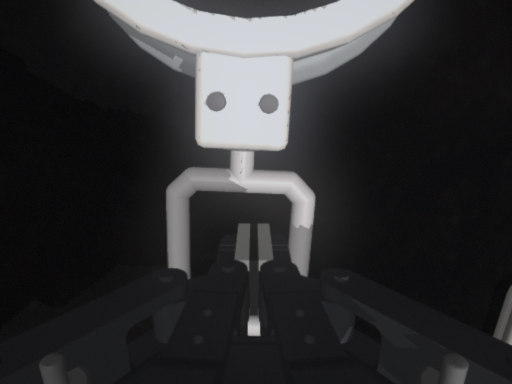

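The loop sides are at 178 and 302, so the fingers now bear on the right (leading) side bar. The stem is visible at (242,160), so the plunger is still on the rim. I'll continue in small pushes and watch the force.

Request:
arm_command(increments=[{"gripper": 0, "dp": [0.031, -0.051, 0], "spin": 0.012}, {"gripper": 0, "dp": [0.031, -0.05, 0], "spin": 0.012}, {"gripper": 0, "dp": [0.032, -0.05, 0], "spin": 0.012}, {"gripper": 0, "dp": [0, 0, 0], "spin": 0}])

```text
t: 10.27
tool_pos: [0.5418, -0.1961, 0.0303]
ee_rot: [0.0, 0.958, 0.288, 0.0]
wrist_force: [-0.2, -0.4, 0.1]
opening: -0.0
gripper_force: 0.3
```

Request:
arm_command(increments=[{"gripper": 0, "dp": [0.032, -0.049, 0], "spin": 0.012}, {"gripper": 0, "dp": [0.033, -0.049, 0], "spin": 0.012}, {"gripper": 0, "dp": [0.034, -0.049, 0], "spin": 0.012}, {"gripper": 0, "dp": [0, 0, 0], "spin": 0}])

```text
t: 10.6
tool_pos: [0.5448, -0.2005, 0.0303]
ee_rot: [0.0, 0.952, 0.305, 0.0]
wrist_force: [-0.4, 1.5, 0.2]
opening: 0.0
gripper_force: 0.2
```

Request:
arm_command(increments=[{"gripper": 0, "dp": [0.034, -0.048, 0], "spin": 0.012}, {"gripper": 0, "dp": [0.035, -0.048, 0], "spin": 0.012}, {"gripper": 0, "dp": [0.035, -0.047, 0], "spin": 0.012}, {"gripper": 0, "dp": [0, 0, 0], "spin": 0}])

```text
t: 10.93
tool_pos: [0.5479, -0.2048, 0.0303]
ee_rot: [0.0, 0.947, 0.322, 0.0]
wrist_force: [0.1, 0.8, 0.1]
opening: -0.0001
gripper_force: 0.2
```

```bash
cat > stem.py <<'E'
from h import *
o=get_obs();print(o["tool_pos"],o["wrist_force"],o["ft_torque"],o["t"])
m=camera_model("wrist");p,d=read_camera("wrist");g=p.min(2)
# rows where bright width is narrow (stem) between barrel block and loop
for y in range(60,260,8):
    x=np.where(g[y,130:330]>110)[0]+130
    if len(x): print(y,x.min(),x.max(),len(x),end=' | ')
cv2.imwrite("pics/last.png",p)
E
python3 stem.py
```

```text
[ 0.5479215  -0.20475705  0.03032313] [0.13469637 0.84562405 0.07632368] [0.12673229 0.01193801 0.03329181] 10.9333
60 160 329 170 | 68 176 329 143 | 76 195 316 122 | 84 195 291 97 | 92 195 290 96 | 100 195 290 96 | 108 195 289 95 | 116 195 289 95 | 124 195 288 94 | 132 195 288 94 | 140 196 287 92 | 148 224 283 60 | 156 231 253 23 | 164 230 253 24 | 172 184 293 110 | 180 175 302 128 | 188 168 309 142 | 196 167 314 48 | 204 167 314 41 | 212 167 313 41 | 220 168 311 38 | 228 168 310 37 | 236 168 309 37 | 244 168 309 37 | 252 169 308 36 |
```

Still on the rim: the stem is visible and the loop is at the same place relative to the fingers. I'll continue.

Request:
arm_command(increments=[{"gripper": 0, "dp": [0.036, -0.047, 0], "spin": 0.012}, {"gripper": 0, "dp": [0.036, -0.047, 0], "spin": 0.012}, {"gripper": 0, "dp": [0.037, -0.046, 0], "spin": 0.012}, {"gripper": 0, "dp": [0, 0, 0], "spin": 0}])

```text
t: 11.32
tool_pos: [0.5512, -0.2091, 0.0303]
ee_rot: [0.0, 0.941, 0.339, 0.0]
wrist_force: [0.3, -0.4, -0.9]
opening: 0.0002
gripper_force: 0.0
```

Request:
arm_command(increments=[{"gripper": 0, "dp": [0.037, -0.046, 0], "spin": 0.012}, {"gripper": 0, "dp": [0.038, -0.045, 0], "spin": 0.012}, {"gripper": 0, "dp": [0.039, -0.045, 0], "spin": 0.012}, {"gripper": 0, "dp": [0, 0, 0], "spin": 0}])

```text
t: 11.65
tool_pos: [0.5545, -0.2133, 0.0303]
ee_rot: [0.0, 0.934, 0.356, 0.0]
wrist_force: [-0.4, 0.7, 0.2]
opening: 0.0001
gripper_force: 0.0
```

```bash
python3 stem.py
```

```text
[ 0.55452216 -0.21327455  0.03032895] [-0.35202323  0.69224761  0.18504696] [0.01054831 0.01136084 0.00594245] 11.65
60 162 329 168 | 68 175 329 142 | 76 200 313 114 | 84 200 296 97 | 92 200 295 96 | 100 200 295 96 | 108 200 295 96 | 116 201 294 94 | 124 201 294 94 | 132 201 293 93 | 140 202 293 92 | 148 234 285 52 | 156 236 259 24 | 164 189 303 115 | 172 181 311 131 | 180 174 318 145 | 188 173 321 46 | 196 173 321 42 | 204 174 320 41 | 212 174 320 41 | 220 174 318 39 | 228 175 317 37 | 236 175 316 36 | 244 176 316 37 | 252 176 315 36 |
```

Request:
arm_command(increments=[{"gripper": 0, "dp": [0, 0, 0], "spin": 0}, {"gripper": 0, "dp": [0, 0, 0], "spin": 0}, {"gripper": 0, "dp": [0, 0, 0], "spin": 0}])

```text
t: 11.95
tool_pos: [0.5541, -0.2126, 0.0303]
ee_rot: [-0.0, 0.935, 0.356, -0.0]
wrist_force: [0.7, 0.2, 0.5]
opening: 0.0004
gripper_force: 0.0
```

```bash
python3 stem.py
```

```text
[ 0.5541064  -0.21262868  0.03027365] [0.71721345 0.17045732 0.48463857] [-0.06325639 -0.01637155 -0.00408131] 11.95
60 163 329 167 | 68 176 329 143 | 76 214 316 103 | 84 215 311 97 | 92 216 311 96 | 100 216 311 96 | 108 217 311 95 | 116 217 310 94 | 124 217 310 94 | 132 218 310 93 | 140 218 313 96 | 148 205 325 121 | 156 198 329 132 | 164 191 329 115 | 172 189 329 35 | 180 190 329 31 | 188 190 329 32 | 196 191 329 32 | 204 192 329 32 | 212 192 329 32 | 220 193 329 31 | 228 194 329 30 | 236 194 329 31 | 244 195 329 30 | 252 196 329 30 |
```

View pics/last.png

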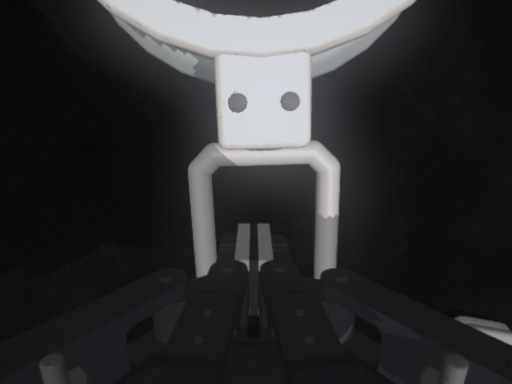

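The plunger has snapped in: the loop's inner bar at y≈152 now sits against the barrel block, whereas the stem was visible before. The fingers stand slightly left of centre (loop sides at 203 and 327), so I'll centre them and lift straight out.

Request:
arm_command(increments=[{"gripper": 0, "dp": [0.04, -0.046, 0], "spin": 0}, {"gripper": 0, "dp": [0.04, -0.046, 0], "spin": 0}, {"gripper": 0, "dp": [0.05, 0.04, 0], "spin": 0}, {"gripper": 0, "dp": [0, 0, 0], "spin": 0}, {"gripper": 0, "dp": [0, 0, 0.1], "spin": 0}, {"gripper": 0, "dp": [0, 0, 0.15], "spin": 0}, {"gripper": 0, "dp": [0, 0, 0.15], "spin": 0}])

```text
t: 12.58
tool_pos: [0.558, -0.2141, 0.0427]
ee_rot: [-0.0, 0.935, 0.356, -0.0]
wrist_force: [0.0, -0.1, -0.2]
opening: 0.0004
gripper_force: 0.0
```

Request:
arm_command(increments=[{"gripper": 0, "dp": [0, 0, 0.2], "spin": 0}, {"gripper": 0, "dp": [0, 0, 0.3], "spin": 0}, {"gripper": 0, "dp": [0, 0, 0.5], "spin": 0}, {"gripper": 0, "dp": [0, 0, 0.7], "spin": 0}, {"gripper": 0, "dp": [0, 0, 0.7], "spin": 0}, {"gripper": 0, "dp": [-0.3, -0.4, 0.7], "spin": 0}, {"gripper": 0, "dp": [-0.5, -0.7, 0.7], "spin": 0}, {"gripper": 0, "dp": [-0.5, -0.7, 0.5], "spin": 0}, {"gripper": 0, "dp": [-0.5, -0.7, 0], "spin": 0}, {"gripper": 0, "dp": [-0.5, -0.7, 0], "spin": 0}])

```text
t: 13.42
tool_pos: [0.4889, -0.3113, 0.1735]
ee_rot: [0.001, 0.934, 0.356, 0.001]
wrist_force: [0.7, -1.0, -0.6]
opening: -0.0003
gripper_force: 0.0
```

Request:
arm_command(increments=[{"gripper": 0, "dp": [-0.5, -0.7, 0], "spin": 0}, {"gripper": 0, "dp": [-0.3, -0.5, 0], "spin": 0}, {"gripper": 0, "dp": [0, 0, 0], "spin": 0}, {"gripper": 0, "dp": [0, 0, 0], "spin": 0}])

```text
t: 13.75
tool_pos: [0.4644, -0.3472, 0.172]
ee_rot: [0.0, 0.935, 0.355, 0.0]
wrist_force: [-0.3, 0.4, -0.3]
opening: -0.0001
gripper_force: 0.0
```

```bash
python3 - <<'E'
from h import *
p,d=read_camera("top");cv2.imwrite("pics/t3.png",cv2.resize(p[130:250,190:370],None,fx=4,fy=4))
m=camera_model("top");g=p.min(2);mask=np.zeros(g.shape,np.uint8);mask[140:245,225:310]=(g[140:245,225:310]>110)*255
cs,h=cv2.findContours(mask,cv2.RETR_CCOMP,cv2.CHAIN_APPROX_NONE)
C=np.array([.6654,-.1155])
for c,hh in zip(cs,h[0]):
    a=cv2.contourArea(c)
    if a>60:
        M=cv2.moments(c);q=(M["m10"]/M["m00"],M["m01"]/M["m00"])
        for z in (.045,.101):
            r=onplane(m,[q],z)[0,:2]-C;print(a,hh[3],z,r.round(4),np.hypot(*r).round(4),((np.arctan2(r[1],r[0])%(2*np.pi))-np.pi+.155).round(3))
E
```

```text
299.0 -1 0.045 [-0.0074 -0.0039] 0.0084 0.643
299.0 -1 0.101 [-0.0117 -0.0031] 0.0121 0.411
2068.5 -1 0.045 [-0.0226 -0.0191] 0.0295 0.857
2068.5 -1 0.101 [-0.0263 -0.0177] 0.0317 0.747
210.0 1 0.045 [-0.1003 -0.094 ] 0.1374 0.908
210.0 1 0.101 [-0.1014 -0.09  ] 0.1356 0.881
1003.5 1 0.045 [-0.0001 -0.001 ] 0.001 1.628
1003.5 1 0.101 [-0.0046 -0.0002] 0.0046 0.208
```

View pics/t3.png

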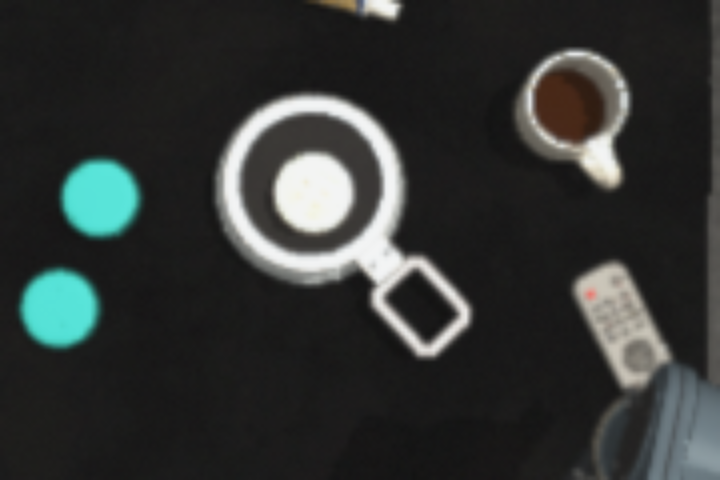

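The handle is free at (420,306). Its eye radius is 137 mm, the same as at the start by the same measurement, so the plunger is home. The top is at about 0.9 rad, with the pot upright at (313,192) and the bystanders in place. Handing in.

```bash
python3 -c "from plant import *;print(finish_job())"
```

```text
the job is handed in; nothing more can be done
None
```

The job is handed in: the plunger snapped home in the next hole at about 0.9 rad, with the pot standing on the top, the handle free and the things around it undisturbed; the hand-in returned no verdict.

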